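# Clear the sawing jig and hold its turret stop at the third click

### The job

First clear the two wood offcuts off the aluminium bed of the sawing jig into the blue bin. Then grip the red bar knob of the jig's turret stop, turn it clockwise (seen from above) from its home position by exactly three clicks, never running past the third click into the fourth, and finish the job while still gripping and holding it there against its return spring, because it springs back if let go. Leave the glue bottle, the screwdriver and the tin where they are.

Things in the scene. Friction and masses are not known exactly. Their poses are not given: they have to be found in the camera images.
- jig: Fixed sawing jig: aluminium bed 220 x 360 x 15 mm (x, y, z); origin at the centre of its underside on the table. The green turret stop stands at its y = +110 mm, x = 0; the offcuts lie on the half at negative y. A blue plunger housing, 37 mm above the table, stands 63 mm from the turret axis towards +x; the turret's disc and pins reach 65 mm from the axis, 49 mm above the table.
- grip_bar: Red bar knob on the turret: 60 mm long (its x), 14 mm thick (its y), 30 mm tall, from 60 to 90 mm above the table, free all round; origin on the vertical turning axis at the bar's underside. Turns with the turret. Grip it across the 14 mm. At home it points 36 degrees anticlockwise (from above) from the jig's x axis; a white mark lies on its -x end.
- turret (a joint): Turret and bar knob angle, rad: 0 = home (end stop, the start), grows clockwise from above, to 2.0. A plunger clicks every 24 degrees: 0.419, 0.838, 1.257 (third), 1.676. It resists on leaving a click, is neutral at the crest midway, then helps into the next (about 0.05 N m). A return spring (0.16 N m at home, 0.26 at the third click) beats the clicks: let go, it runs back.
- pin3 (a point): Tip of the orange stop pin, the third and middle one of five on the green disc (the others are brass), 54 mm from the turning axis, 44 mm above the table. It turns with the turret and points along the jig's -y, straight at the bed, when the third click is reached; at home it is 72 degrees anticlockwise of that.
- offcut_long: Loose pine offcut, 60 x 30 x 24 mm (x, y, z), about 30 g, lying on the jig's bed; origin at the centre of its underside.
- offcut_short: Loose plywood offcut, 44 x 34 x 18 mm (x, y, z), about 20 g, lying on the jig's bed; origin at the centre of its underside.
- bin: Fixed open blue plastic bin, 200 x 170 x 70 mm outside (x, y, z), walls and floor 5 mm; origin at the centre of its underside on the table.
- glue: Bystander: standing white glue bottle with a yellow cap, 54 mm across, 130 mm tall; origin at the centre of its foot.
- driver: Bystander: screwdriver with an orange handle lying on the table along its own x, about 200 mm long; origin under its middle.
- tin: Bystander: standing tin, 64 mm across, 75 mm tall; origin at the centre of its foot.

How it is judged:
By the outcome, as a careful person would: the job done as asked, in the order asked, and still so for the second after the job is handed in, while the arm keeps its last pose, push and grip.
It also fails if it takes over 64 s, if anything falls off the work surface, if the arm or the gripper's body presses on something with over 40 N, if the wrist force passes 120 N, or if a joint passes its speed limit or range.

### The arm

A 6-joint arm with a two-finger parallel gripper is mounted at the origin on the work surface. World frame = base frame: x ahead of the robot, y to its left, z up, the work surface at z = 0. Lengths are in m, angles in rad, forces in N, time in s.
With the tool pointing down it reaches from about 0.275 to 0.75 m from the base axis. Payload 10.2 kg.
Tool frame: the origin (TCP) lies midway between the tips of the shut fingers; the grasp point (between the pads) lies 19 mm behind it; z points along the fingers, y is the line along which they close (so a half turn about z gives the same grasp; the last joint's range is limited). The gripper opens to 85 mm and grips with 20 to 120 N. Pads are 22 mm wide; open, the fingers measure 114 mm over their backs; the gripper's body (76 mm by 85 mm) begins 54 mm behind the grasp point. The pads swing forward as they close: fully open they stand 13 mm farther back than shut.
Start: joints at [-1.498, 0.313, 1.498, -0, 1.331, -0.223], TCP at [0.153, -0.502, 0.231] pointing down, gripper open.
Joint ranges: [-2.94, 2.94], [-0.97, 2.17], [0.19, 2.56], [-1.23, 4.37], [0.02, 3.11], [-2.88, 2.88]. Speed limits (rad/s): [2.39, 2.39, 3.01, 3.14, 3.14, 3.14].

### API

Orientations are given as a 3x3 rotation matrix whose columns are the frame's x, y, z axes.
In Python, from rig import * gives the robot as it stands.
- The arm moves only by the tool jog_arm, never from a script. Its argument "series" is a list of rows, each a list of 5 numbers: the shift along the tool's x, y, z in m, then the turn about the tool's z in rad, then the closure, from -1 (fully open) to 1 (shut). A call has 1 to 12 rows; each row shifts and turns the commanded pose from where the row before left it, along the tool's axes as they then stand; what a row does not reach is not made up. A row lasts 1/12 s, in which the tool goes at most 41.7 mm and 7.16 degrees, less where a joint would pass 70% of its speed; a pose out of reach is approached as far as the arm can. A call is refused whole if a number of a shift passes 0.0417 or a number of a turn 0.125, either way. A call with a gripper value outside its range is refused whole. The fingers move at their own pace and stop on an object; the grip force is fixed at half the most. Time passes only in rows, so rows that do not move let the fingers close. It gives the time, the measured TCP pose, the force, the opening and the grip force at its end, in the units of the state.
- get_state(): the state, without advancing time (a new reading comes with each control period).
- capture(name): name is "scene" or "top" or "wrist"; returns a dict with "img" (400x640x3 uint8, blue, green, red), "depth" (400x640 float32, m along the optical axis (not along the pixel's ray), 0 where there is no reading), "mtx" (3x3 intrinsics, pixels), "dist" ([k1, k2, p1, p2, k3] as OpenCV has them; the pictures are not rectified), "R" (3x3) and "t" (3): a world point X has camera coordinates R X + t. Camera axes: x right, y down, z forward; pixel columns grow to the right and rows downward; lengths in m; the calibration is good to about 2 mm. A picture is of the moment at which its call begins.
- job_done(): hands the job in; it is judged then, once.
Trained networks look in the newest picture that a camera, given by its name, has taken for a name from the list of things; names that differ only in an ending like _2 or _b are one class to them, and where a whole thing is asked for, a point or a joint stands for the part that bears it (a point fixed in the world has none). Each returns a list of dicts, best first, with "p" (0 to 1); they miss things now and then, are a little off and sometimes report something else, mostly with a low value. They report only what shows in the picture. A call takes as long as a camera call.
- trace(camera, name): "pixels" (400x640 bool, what is visible of it) and "rect" ([centre column, centre row, width, height] in pixels, round what is visible of it).
The state is a dict: "t": time; "qpos": joint angles; "qd": joint speeds; "tau": joint torques, N m; "tool_pos": TCP position; "tool_rot": TCP orientation; "wrist_force": force on the tool from outside, world axes, zero at the start; "wrist_torque": the same for the moment, N m; "gripper_width": finger opening in m; "gripper_force": force on a finger pad.
Only numpy, scipy, OpenCV 4.12 (cv2) and the standard library are available. Lean on these libraries where they do the work, as an engineer would, in place of code of your own. Each camera call takes 0.05 s, during which the arm holds its last target. There are 200 camera calls.

## Working session

There is one attempt and no reset: what is moved stays moved. The work goes in short steps, Python scripts to look and compute and a tool call to move; the robot and the scene stay as the last step left them, time stands still between calls to the robot, and variables do not carry over. Pictures are saved under pics/ and viewed, at most 10 in all, crops included, and the job is handed in when it is done.

Besides the shell and the picture viewer there is one more tool, called after "Request:" as name(argument=value, ...), one argument or row to a line, values as JSON. jog_arm: Moves the arm, as the interface text tells. Its arguments: {"type":"object","properties":{"series":{"type":"array"}},"required":["series"]}

```bash
mkdir -p pics
cat > h.py <<'E'
from rig import *
import numpy as np, cv2
def pts(c,mask):
    v,u=np.nonzero(mask&(c["depth"]>0)); d=c["depth"][v,u]
    n=cv2.undistortPoints(np.stack([u,v],1).astype(float)[:,None],c["mtx"],np.array(c["dist"]))[:,0]
    X=np.c_[n*d[:,None],d]
    return (X-c["t"])@np.array(c["R"])
E
python3 - <<'E'
from h import *
s=get_state();print(s["t"],s["tool_pos"],np.round(s["tool_rot"],3).tolist(),s["gripper_width"])
for cam in["top","scene"]:
    c=capture(cam);cv2.imwrite(f"pics/{cam}0.png",c["img"])
    for n in["jig","grip_bar","pin3","offcut_long","offcut_short","bin","glue","driver","tin"]:
        for r in trace(cam,n)[:2]:
            if r["p"]<.3: continue
            P=pts(c,r["pixels"])
            if len(P)<5: print(cam,n,r["p"],r["rect"]);continue
            zt=np.percentile(P[:,2],95);T=P[P[:,2]>zt-.006]
            (cx,cy),(w,h),a=cv2.minAreaRect((T[:,:2]*1000).astype(np.float32))
            print(cam,n,round(r["p"],2),np.round(r["rect"]),"top z",round(zt,3),"c",round(cx),round(cy),"wh",round(w),round(h),"a",round(a,1),"mean",np.round(T.mean(0),3))
E
```

```text
0.0 [ 0.15299821 -0.50194856  0.23071083] [[0.957, 0.291, -0.0], [0.291, -0.957, 0.001], [0.0, -0.001, -1.0]] 0.08546294349663197
top jig 0.73 [311. 188. 137.  96.] top z 0.048 c 618 126 wh 80 109 a 74.3 mean [0.605 0.131 0.057]
top grip_bar 0.62 [272. 180.  15.  24.] top z 0.095 c 602 133 wh 59 13 a 25.3 mean [0.602 0.134 0.091]
top pin3 0.72 [275. 174.  34.  37.] top z 0.092 c 602 133 wh 59 13 a 25.0 mean [0.602 0.133 0.09 ]
top offcut_long 0.81 [333. 171.  24.  14.] top z 0.043 c 619 -31 wh 60 30 a 76.5 mean [ 0.619 -0.031  0.04 ]
top offcut_short 0.61 [353. 215.  23.  14.] top z 0.037 c 505 -83 wh 43 34 a 82.1 mean [ 0.506 -0.083  0.034]
top bin 0.56 [439. 231.  76.  80.] top z 0.07 c 448 -319 wh 200 171 a 3.6 mean [ 0.444 -0.321  0.07 ]
top bin 0.31 [183. 178.  30.  26.] top z 0.079 c 615 388 wh 56 56 a 69.9 mean [0.615 0.388 0.076]
top glue 0.58 [430. 143.  26.  24.] top z 0.131 c 686 -303 wh 21 23 a 84.2 mean [ 0.686 -0.303  0.13 ]
top glue 0.3 [312. 188. 136.  95.] top z 0.048 c 618 126 wh 80 109 a 74.3 mean [0.605 0.131 0.057]
top driver 0.62 [193. 261.  17.  34.] top z 0.02
[... 593 characters left out ...]
7.  16.] top z 0.041 c 619 -30 wh 59 32 a 77.5 mean [ 0.621 -0.03   0.039]
scene offcut_short 0.54 [268. 204.  16.  14.] top z 0.035 c 504 -81 wh 43 35 a 83.4 mean [ 0.508 -0.081  0.033]
scene bin 0.73 [172. 200.  79.  94.] top z 0.069 c 448 -318 wh 205 169 a 3.8 mean [ 0.458 -0.321  0.068]
scene glue 0.62 [176. 277.  35.  51.] top z 0.129 c 688 -302 wh 25 22 a 61.7 mean [ 0.689 -0.302  0.129]
scene glue 0.34 [464. 210.  29.  42.] top z 0.077 c 616 390 wh 58 57 a 33.9 mean [0.616 0.389 0.075]
scene driver 0.61 [423. 147.  23.  28.] top z 0.027 c 374 373 wh 101 23 a 13.3 mean [0.376 0.373 0.025]
scene tin 0.6 [464. 208.  32.  39.] top z 0.077 c 616 390 wh 58 57 a 33.2 mean [0.616 0.389 0.075]
```

Run:
```python
from h import *
c=capture("top")
im=cv2.resize(c["img"][110:290,150:500],None,fx=2.2,fy=2.2,interpolation=cv2.INTER_CUBIC);cv2.imwrite("pics/a.png",im)
for cam in["top","scene"]:
    if cam=="scene": c=capture(cam)
    P=pts(c,trace(cam,"jig")[0]["pixels"]); 
    P=pts(c,np.ones((400,640),bool)) 
    d=P[:,:2]-[.602,.133]; r=np.hypot(*d.T)
    B=P[(abs(P[:,2]-.0165)<.005)&(abs(P[:,0]-.58)<.2)&(abs(P[:,1]-.03)<.25)]
    print(cam,cv2.minAreaRect((B[:,:2]*1000).astype(np.float32)),len(B))
```

```text
top ((580.2093505859375, 25.679779052734375), (359.9237365722656, 220.02186584472656), 78.35782623291016) 7620
scene ((579.4808349609375, 27.8662109375), (360.6896057128906, 223.52113342285156), 78.35620880126953) 9187
```

View pics/a.png

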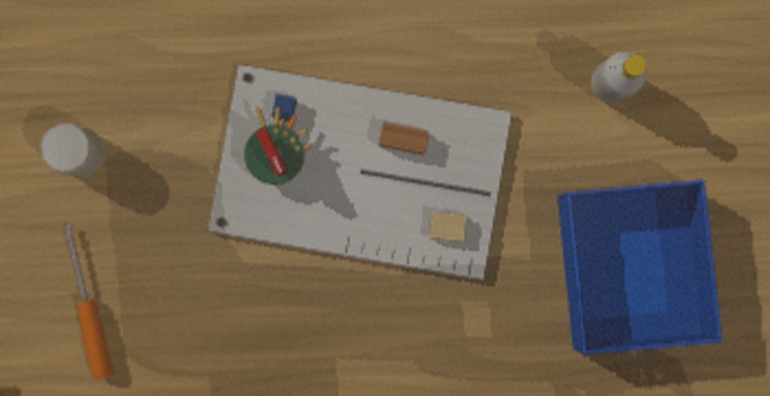

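The bed reads as a white plate in the picture. The turret with its red bar is at about (275,155) in the crop, with the white mark on the low-x end. The offcuts are at (403,137) and (447,225), and the bin is at (640,270), all matching the numbers from the networks. The jig is yawed −11.6°, so the bar starts at 24.4° and should end at −47.6°.

```bash
cat >> h.py <<'E'
def plan(wps, pos=None, psi=None, step=.040):
    """wps: (x,y,z,psi_deg,grip,hold rows) -> rounded rows"""
    s=get_state(); p=np.array(s["tool_pos"] if pos is None else pos,float)
    R=np.array(s["tool_rot"]); psi=np.arctan2(R[1,0],R[0,0]) if psi is None else np.radians(psi)
    for x,y,z,a,g,h in wps:
        t=np.array([x,y,z]); a=np.radians(a)
        n=int(np.ceil(max(np.linalg.norm(t-p)/step,abs(psi-a)/.12,1))); rows=[]
        for k in range(n,0,-1):
            d=(t-p)/k; tx=np.array([np.cos(psi),np.sin(psi),0]); ty=np.array([np.sin(psi),-np.cos(psi),0])
            r=[round(float(v),3) for v in (d@tx,d@ty,-d[2],(psi-a)/k)]
            p=p+r[0]*tx+r[1]*ty-[0,0,r[2]]; psi-=r[3]; rows.append(r+[g])
        rows+=[[0,0,0,0,g]]*h
        print(n,"rows",str(rows).replace(" ",""))
    print("end",p.round(4),np.degrees(psi).round(2))
E
python3 - <<'E'
from h import *
print(get_state()["t"]); plan([(.619,-.031,.12,76.9,-1,0),(.619,-.031,.018,76.9,-1,2)])
E
```

```text
1.2
17 rows [[0.034,-0.019,0.007,-0.062,-1],[0.035,-0.016,0.007,-0.062,-1],[0.036,-0.014,0.006,-0.061,-1],[0.037,-0.012,0.007,-0.062,-1],[0.038,-0.01,0.006,-0.061,-1],[0.038,-0.007,0.007,-0.062,-1],[0.039,-0.005,0.006,-0.061,-1],[0.039,-0.002,0.007,-0.062,-1],[0.039,-0.0,0.006,-0.061,-1],[0.039,0.002,0.007,-0.062,-1],[0.039,0.005,0.006,-0.061,-1],[0.038,0.007,0.007,-0.062,-1],[0.038,0.009,0.006,-0.061,-1],[0.037,0.012,0.007,-0.062,-1],[0.037,0.014,0.006,-0.061,-1],[0.035,0.016,0.007,-0.062,-1],[0.035,0.019,0.006,-0.061,-1]]
3 rows [[-0.0,-0.0,0.034,-0.0,-1],[-0.0,-0.0,0.034,-0.0,-1],[-0.0,-0.0,0.034,-0.0,-1],[0,0,0,0,-1],[0,0,0,0,-1]]
end [ 0.6191 -0.0306  0.0183] 76.88
```

Request:
jog_arm(
  series=[
    [0.034,-0.019,0.007,-0.062,-1],
    [0.035,-0.016,0.007,-0.062,-1],
    [0.036,-0.014,0.006,-0.061,-1],
    [0.037,-0.012,0.007,-0.062,-1],
    [0.038,-0.01,0.006,-0.061,-1],
    [0.038,-0.007,0.007,-0.062,-1],
    [0.039,-0.005,0.006,-0.061,-1],
    [0.039,-0.002,0.007,-0.062,-1],
    [0.039,0,0.006,-0.061,-1],
    [0.039,0.002,0.007,-0.062,-1],
    [0.039,0.005,0.006,-0.061,-1],
    [0.038,0.007,0.007,-0.062,-1],
  ],
)

```text
t: 2.2
tool_pos: [0.4827, -0.1681, 0.1522]
tool_rot: [[0.508, 0.861, 0.001], [0.861, -0.508, -0.0], [-0.0, 0.001, -1.0]]
wrist_force: [0.5, -1.1, -0.2]
gripper_width: 0.0857
gripper_force: 0.0
```

Request:
jog_arm(
  series=[
    [0.038,0.009,0.006,-0.061,-1],
    [0.037,0.012,0.007,-0.062,-1],
    [0.037,0.014,0.006,-0.061,-1],
    [0.035,0.016,0.007,-0.062,-1],
    [0.035,0.019,0.006,-0.061,-1],
    [0,0,0,0,-1],
    [0,0,0,0,-1],
    [0,0,0,0,-1],
    [0,0,0,0,-1],
  ],
)

```text
t: 2.95
tool_pos: [0.6187, -0.0316, 0.1207]
tool_rot: [[0.229, 0.974, 0.0], [0.974, -0.229, -0.0], [-0.0, 0.0, -1.0]]
wrist_force: [-1.0, -0.3, 0.2]
gripper_width: 0.0856
gripper_force: 0.0
```

Run:
```python
from h import *
s=get_state();print(s["t"],s["tool_pos"],s["wrist_force"]); plan([(.619,-.031,.018,76.9,-1,2)])
c=capture("wrist")
for n in["offcut_long"]:
    for r in trace("wrist",n)[:1]:
        P=pts(c,r["pixels"]);zt=np.percentile(P[:,2],95);T=P[P[:,2]>zt-.006];print(n,r["p"],zt,cv2.minAreaRect((T[:,:2]*1000).astype(np.float32)))
```

```text
2.95 [ 0.61872822 -0.03163374  0.12067603] [-0.99194868 -0.29223307  0.16583101]
3 rows [[0.0,0.0,0.034,-0.001,-1],[0.0,0.0,0.034,-0.001,-1],[0.001,0.0,0.035,-0.0,-1],[0,0,0,0,-1],[0,0,0,0,-1]]
end [ 0.619  -0.0307  0.0177] 76.9
offcut_long 0.82 0.04032437848374175 ((617.7843017578125, -29.477405548095703), (59.888816833496094, 29.83502197265625), 76.58956146240234)
```

Tracking is good, so I'll descend, grip and lift.

Request:
jog_arm(
  series=[
    [0,0,0.034,0,-1],
    [0.001,0,0.034,0,-1],
    [0.001,0,0.02,0,-1],
    [0,0,0.014,0,-1],
    [0,0,0,0,-1],
    [0,0,0,0,1],
    [0,0,0,0,1],
    [0,0,0,0,1],
    [0,0,0,0,1],
    [0,0,0,0,1],
    [0,0,0,0,1],
    [0,0,0,0,1],
  ],
)

```text
t: 4.05
tool_pos: [0.6203, -0.0289, 0.0195]
tool_rot: [[0.227, 0.974, 0.002], [0.974, -0.227, -0.001], [-0.0, 0.002, -1.0]]
wrist_force: [-0.1, 0.8, 5.7]
gripper_width: 0.0288
gripper_force: 61.5
```

Request:
jog_arm(
  series=[
    [0,0,0,0,1],
    [0,0,-0.02,0,1],
    [0,0,-0.03,0,1],
    [0,0,-0.04,0,1],
    [0,0,-0.04,0,1],
    [0,0,-0.02,0,1],
    [0,0,0,0,1],
  ],
)

```text
t: 4.63
tool_pos: [0.6215, -0.029, 0.1741]
tool_rot: [[0.227, 0.974, 0.009], [0.974, -0.227, -0.002], [-0.0, 0.009, -1.0]]
wrist_force: [-0.4, 0.1, 0.2]
gripper_width: 0.0287
gripper_force: 60.6
```

Run:
```python
from h import *
s=get_state();print(s["t"],s["tool_pos"],s["gripper_width"]); plan([(.448,-.290,.165,76.9,1,2),(.448,-.290,.085,76.9,1,1)])
plan([(.505,-.082,.165,83,-1,2),(.505,-.082,.018,83,-1,1)],pos=(.448,-.29,.165),psi=76.9)
```

```text
4.6333 [ 0.62147329 -0.02900773  0.17405166] 0.02873013070456254
8 rows [[-0.037,-0.014,0.001,-0.0,1],[-0.037,-0.014,0.001,-0.0,1],[-0.037,-0.014,0.001,-0.0,1],[-0.037,-0.014,0.001,-0.0,1],[-0.036,-0.013,0.001,-0.0,1],[-0.037,-0.014,0.001,-0.0,1],[-0.036,-0.013,0.002,-0.0,1],[-0.037,-0.014,0.001,-0.0,1],[0,0,0,0,1],[0,0,0,0,1]]
3 rows [[0.0,0.0,0.027,-0.0,1],[0.0,0.0,0.027,-0.0,1],[0.0,0.0,0.026,-0.0,1],[0,0,0,0,1]]
end [ 0.4477 -0.2904  0.0851] 76.89
6 rows [[0.036,0.001,-0.0,-0.018,-1],[0.036,0.002,-0.0,-0.018,-1],[0.036,0.003,-0.0,-0.018,-1],[0.036,0.003,-0.0,-0.017,-1],[0.035,0.004,-0.0,-0.018,-1],[0.036,0.005,-0.0,-0.017,-1],[0,0,0,0,-1],[0,0,0,0,-1]]
4 rows [[-0.0,-0.0,0.037,-0.0,-1],[-0.0,-0.0,0.037,-0.0,-1],[-0.0,-0.0,0.036,-0.0,-1],[-0.0,-0.0,0.037,-0.0,-1],[0,0,0,0,-1]]
end [ 0.5051 -0.0818  0.018 ] 82.97
```

Request:
jog_arm(
  series=[
    [-0.037,-0.014,0.001,0,1],
    [-0.037,-0.014,0.001,0,1],
    [-0.037,-0.014,0.001,0,1],
    [-0.037,-0.014,0.001,0,1],
    [-0.036,-0.013,0.001,0,1],
    [-0.037,-0.014,0.001,0,1],
    [-0.036,-0.013,0.002,0,1],
    [-0.037,-0.014,0.001,0,1],
    [0,0,0.02,0,1],
    [0,0,0.04,0,1],
    [0,0,0.04,0,1],
    [0,0,0,0,1],
  ],
)

```text
t: 5.63
tool_pos: [0.4423, -0.2871, 0.0524]
tool_rot: [[0.228, 0.974, -0.009], [0.974, -0.228, 0.01], [0.007, -0.011, -1.0]]
wrist_force: [-0.1, -0.0, -2.0]
gripper_width: 0.0289
gripper_force: 60.6
```

Request:
jog_arm(
  series=[
    [0,0,0,0,1],
    [0,0,0,0,-1],
    [0,0,0,0,-1],
    [0,0,0,0,-1],
    [0,0,0,0,-1],
    [0,0,0,0,-1],
    [0,0,0,0,-1],
    [0,0,-0.04,0,-1],
    [0,0,-0.04,0,-1],
    [0,0,-0.02,0,-1],
    [0,0,0,0,-1],
  ],
)

```text
t: 6.55
tool_pos: [0.4472, -0.2914, 0.1642]
tool_rot: [[0.227, 0.974, 0.006], [0.974, -0.227, -0.006], [-0.005, 0.007, -1.0]]
wrist_force: [0.4, -0.4, 0.7]
gripper_width: 0.0855
gripper_force: 0.0
```

Request:
jog_arm(
  series=[
    [0.036,0.001,0,-0.018,-1],
    [0.036,0.002,0,-0.018,-1],
    [0.036,0.003,0,-0.018,-1],
    [0.036,0.003,0,-0.017,-1],
    [0.035,0.004,0,-0.018,-1],
    [0.036,0.005,0,-0.017,-1],
    [0,0,0,0,-1],
    [0,0,0,0,-1],
    [0,0,0,0,-1],
  ],
)

```text
t: 7.3
tool_pos: [0.5027, -0.0821, 0.1588]
tool_rot: [[0.123, 0.992, -0.001], [0.992, -0.123, 0.0], [-0.0, -0.001, -1.0]]
wrist_force: [-0.4, 0.0, -0.2]
gripper_width: 0.0855
gripper_force: 0.0
```

Run:
```python
from h import *
s=get_state();print(s["t"],s["tool_pos"],s["gripper_width"])
for cam,n in[("wrist","offcut_short"),("top","offcut_long"),("top","offcut_short")]:
    c=capture(cam)
    for r in trace(cam,n)[:1]:
        P=pts(c,r["pixels"]);zt=np.percentile(P[:,2],95);T=P[P[:,2]>zt-.006];print(cam,n,r["p"],zt,cv2.minAreaRect((T[:,:2]*1000).astype(np.float32)))
plan([(.505,-.082,.018,83,-1,1)])
```

```text
7.3 [ 0.50265448 -0.08208268  0.15883528] 0.08546481382574096
wrist offcut_short 0.94 0.034439076847949585 ((503.6199951171875, -82.14908599853516), (44.3608283996582, 33.60703659057617), 82.23402404785156)
top offcut_long 0.55 0.03462540240780476 ((448.7547302246094, -293.5459289550781), (59.2673454284668, 29.118642807006836), 74.19125366210938)
4 rows [[0.0,0.001,0.035,-0.001,-1],[0.0,0.0,0.035,-0.0,-1],[0.0,0.001,0.036,-0.001,-1],[0.001,0.0,0.035,-0.0,-1],[0,0,0,0,-1]]
end [ 0.5048 -0.0818  0.0182] 82.99
```

Request:
jog_arm(
  series=[
    [0,0.001,0.035,0,-1],
    [0,0,0.035,0,-1],
    [0,0,0.036,0,-1],
    [0,0,0.022,0,-1],
    [0,0,0.013,0,-1],
    [0,0,0,0,-1],
    [0,0,0,0,1],
    [0,0,0,0,1],
    [0,0,0,0,1],
    [0,0,0,0,1],
    [0,0,0,0,1],
    [0,0,0,0,1],
  ],
)

```text
t: 8.6
tool_pos: [0.5045, -0.0822, 0.0195]
tool_rot: [[0.123, 0.992, 0.002], [0.992, -0.123, -0.001], [-0.001, 0.002, -1.0]]
wrist_force: [0.1, 0.3, 6.3]
gripper_width: 0.0324
gripper_force: 60.3
```

Request:
jog_arm(
  series=[
    [0,0,0,0,1],
    [0,0,0,0,1],
    [0,0,-0.02,0,1],
    [0,0,-0.03,0,1],
    [0,0,-0.04,0,1],
    [0,0,-0.04,0,1],
    [0,0,-0.02,0,1],
    [0,0,0,0,1],
    [0,0,0,0,1],
  ],
)

```text
t: 9.35
tool_pos: [0.5041, -0.082, 0.1693]
tool_rot: [[0.123, 0.992, 0.002], [0.992, -0.123, -0.001], [-0.001, 0.002, -1.0]]
wrist_force: [-1.1, -0.4, -1.4]
gripper_width: 0.0322
gripper_force: 59.6
```

Run:
```python
from h import *
s=get_state();print(s["t"],s["tool_pos"],s["gripper_width"]); plan([(.448,-.345,.165,82.9,1,2)])
plan([(.602,.134,.165,24.6,-1,2)],pos=(.448,-.345,.165),psi=82.9)
```

```text
9.35 [ 0.50413053 -0.08204445  0.16929861] 0.032244930873598504
7 rows [[-0.038,-0.003,0.001,0.0,1],[-0.038,-0.003,0.001,0.0,1],[-0.038,-0.003,0.0,0.0,1],[-0.038,-0.004,0.001,0.0,1],[-0.039,-0.003,0.0,0.0,1],[-0.038,-0.004,0.001,0.0,1],[-0.039,-0.003,0.0,0.001,1],[0,0,0,0,1],[0,0,0,0,1]]
end [ 0.4484 -0.3452  0.1653] 82.9
13 rows [[0.038,0.007,-0.0,0.078,-1],[0.038,0.004,-0.0,0.078,-1],[0.039,0.001,-0.0,0.078,-1],[0.039,-0.002,-0.0,0.078,-1],[0.038,-0.005,-0.0,0.078,-1],[0.038,-0.008,-0.0,0.078,-1],[0.037,-0.011,-0.0,0.079,-1],[0.036,-0.013,-0.0,0.078,-1],[0.035,-0.016,-0.0,0.079,-1],[0.034,-0.019,-0.0,0.078,-1],[0.032,-0.022,-0.0,0.079,-1],[0.031,-0.024,-0.0,0.078,-1],[0.028,-0.026,-0.0,0.079,-1],[0,0,0,0,-1],[0,0,0,0,-1]]
end [0.6019 0.1335 0.165 ] 24.57
```

Request:
jog_arm(
  series=[
    [-0.038,-0.003,0.001,0,1],
    [-0.038,-0.003,0.001,0,1],
    [-0.038,-0.003,0,0,1],
    [-0.038,-0.004,0.001,0,1],
    [-0.039,-0.003,0,0,1],
    [-0.038,-0.004,0.001,0,1],
    [-0.039,-0.003,0,0,1],
    [0,0,0.025,0,1],
    [0,0,0.035,0,1],
    [0,0,0.035,0,1],
    [0,0,0,0,1],
    [0,0,0,0,1],
  ],
)

```text
t: 10.35
tool_pos: [0.4474, -0.3442, 0.0678]
tool_rot: [[0.123, 0.992, -0.003], [0.992, -0.123, 0.004], [0.003, -0.004, -1.0]]
wrist_force: [0.6, 0.4, 0.9]
gripper_width: 0.0323
gripper_force: 59.7
```

Request:
jog_arm(
  series=[
    [0,0,0,0,-1],
    [0,0,0,0,-1],
    [0,0,0,0,-1],
    [0,0,0,0,-1],
    [0,0,0,0,-1],
    [0,0,0,0,-1],
    [0,0,0,0,-1],
    [0,0,-0.035,0,-1],
    [0,0,-0.035,0,-1],
    [0,0,-0.025,0,-1],
    [0,0,0,0,-1],
  ],
)

```text
t: 11.27
tool_pos: [0.4496, -0.3467, 0.1698]
tool_rot: [[0.123, 0.992, 0.006], [0.992, -0.122, -0.007], [-0.006, 0.007, -1.0]]
wrist_force: [-0.2, -0.4, -0.7]
gripper_width: 0.0855
gripper_force: 0.0
```

Request:
jog_arm(
  series=[
    [0.038,0.007,0,0.078,-1],
    [0.038,0.004,0,0.078,-1],
    [0.039,0.001,0,0.078,-1],
    [0.039,-0.002,0,0.078,-1],
    [0.038,-0.005,0,0.078,-1],
    [0.038,-0.008,0,0.078,-1],
    [0.037,-0.011,0,0.079,-1],
    [0.036,-0.013,0,0.078,-1],
    [0.035,-0.016,0,0.079,-1],
    [0.034,-0.019,0,0.078,-1],
    [0.032,-0.022,0,0.079,-1],
    [0.031,-0.024,0,0.078,-1],
  ],
)

```text
t: 12.27
tool_pos: [0.5898, 0.0992, 0.1637]
tool_rot: [[0.875, 0.484, -0.001], [0.484, -0.875, 0.0], [-0.001, -0.0, -1.0]]
wrist_force: [1.3, 0.6, 0.2]
gripper_width: 0.0853
gripper_force: 0.0
```

Request:
jog_arm(
  series=[
    [0.028,-0.026,0,0.079,-1],
    [0,0,0,0,-1],
    [0,0,0,0,-1],
    [0,0,0,0,-1],
  ],
)

```text
t: 12.6
tool_pos: [0.6014, 0.1331, 0.1636]
tool_rot: [[0.909, 0.417, -0.001], [0.417, -0.909, -0.0], [-0.001, -0.0, -1.0]]
wrist_force: [-0.1, -0.1, -0.4]
gripper_width: 0.0853
gripper_force: 0.0
```

Run:
```python
from h import *
s=get_state();print(s["t"],s["tool_pos"],s["gripper_width"],s["qpos"])
for cam,n in[("wrist","grip_bar"),("top","offcut_long"),("top","offcut_short")]:
    c=capture(cam)
    cv2.imwrite(f"pics/{cam}1.png",c["img"])
    for r in trace(cam,n)[:1]:
        P=pts(c,r["pixels"]);zt=np.percentile(P[:,2],95);T=P[P[:,2]>zt-.006];print(cam,n,r["p"],zt,cv2.minAreaRect((T[:,:2]*1000).astype(np.float32)))
plan([(.602,.134,.058,24.6,-1,1)])
```

```text
12.6 [0.60135448 0.13305464 0.1636466 ] 0.08527811138932247 [ 2.79016856e-02  5.67560807e-01  1.29703293e+00 -3.01809586e-04
  1.27811018e+00  1.16820428e+00]
wrist grip_bar 0.7 0.09134188708706599 ((601.2940673828125, 135.5469970703125), (58.2615852355957, 13.63728141784668), 25.054332733154297)
top offcut_long 0.54 0.03387989250185007 ((448.57183837890625, -293.02886962890625), (58.524986267089844, 29.77039337158203), 74.1408920288086)
top offcut_short 0.71 0.027864716636270492 ((450.6725158691406, -348.5185852050781), (43.82051086425781, 33.55711364746094), 76.70099639892578)
3 rows [[0.0,-0.0,0.035,-0.0,-1],[0.0,-0.001,0.036,-0.0,-1],[0.001,-0.0,0.035,-0.001,-1],[0,0,0,0,-1]]
end [0.6022 0.134  0.0584] 24.62
```

View pics/wrist1.png

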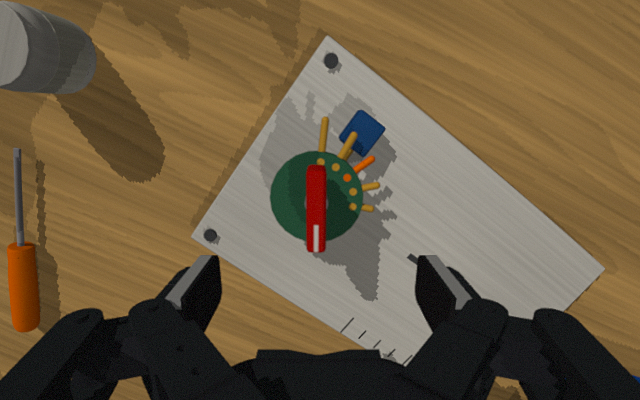

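The wrist view shows the red bar at (316,208) with the white mark at its lower end and the orange pin at (366,163). The bar is vertical in the picture, so the tool is aligned with it. Both offcuts are in the bin, so I'll grip the bar next.

Request:
jog_arm(
  series=[
    [0,0,0.035,0,-1],
    [0.001,-0.001,0.035,0,-1],
    [0,0,0.023,0,-1],
    [0,0,0.012,0,-1],
    [0,0,0,0,-1],
    [0,0,0,0,-1],
  ],
)

```text
t: 13.4
tool_pos: [0.6027, 0.1346, 0.0602]
tool_rot: [[0.909, 0.416, 0.001], [0.416, -0.909, 0.0], [0.001, 0.0, -1.0]]
wrist_force: [0.6, -0.6, 0.5]
gripper_width: 0.0852
gripper_force: 0.0
```

Request:
jog_arm(
  series=[
    [0,0,0,0,1],
    [0,0,0,0,1],
    [0,0,0,0,1],
    [0,0,0,0,1],
    [0,0,0,0,1],
    [0,0,0,0,1],
    [0,0,0,0,1],
    [0,0,0,0,1],
    [0,0,0,0,1],
    [0,0,0,0,1],
    [0,0,0,0,1],
    [0,0,0,0,1],
  ],
)

```text
t: 14.4
tool_pos: [0.6021, 0.1352, 0.0599]
tool_rot: [[0.909, 0.417, 0.0], [0.417, -0.909, 0.001], [0.0, -0.0, -1.0]]
wrist_force: [-1.1, 2.2, 5.6]
gripper_width: 0.0134
gripper_force: 58.6
```

```bash
cat >> h.py <<'E'
def look(cams=("top","scene")):
    s=get_state();R=np.array(s["tool_rot"]);print("t",s["t"],s["tool_pos"],"psi",np.degrees(np.arctan2(R[1,0],R[0,0])).round(2),"w",s["gripper_width"],"F",np.round(s["wrist_force"],1),"M",np.round(s["wrist_torque"],3),"q6",s["qpos"][5])
    for cam in cams:
        c=capture(cam); P=pts(c,np.ones((400,640),bool)).astype(float)
        img=c["img"][c["depth"]>0].astype(int)
        b,g,r=img.T; hsv=cv2.cvtColor(c["img"],cv2.COLOR_BGR2HSV)[c["depth"]>0].astype(int)
        d=P[:,:2]-[.602,.134]; rr=np.hypot(*d.T)
        m=(rr<.075)&(hsv[:,1]>150)&(P[:,2]<.056)&(P[:,2]>.03)&(hsv[:,0]<30)
        for lo,hi,n in((5,14,"orange"),(15,30,"brass")):
            k=m&(hsv[:,0]>=lo)&(hsv[:,0]<=hi)&(rr>.03)
            print(cam,n,k.sum(),"angles",np.round(np.percentile(np.degrees(np.arctan2(d[k,1],d[k,0])),[10,50,90]),1) if k.sum() else "", "r",rr[k].mean().round(3) if k.sum() else "")
        k=(rr<.04)&(P[:,2]>.082)&(P[:,2]<.097)&(hsv[:,1]>150)&((hsv[:,0]<6)|(hsv[:,0]>172))
        if k.sum()>5: print(cam,"bar",k.sum(),cv2.minAreaRect((P[k,:2]*1000).astype(np.float32)))
    return c
E
python3 - <<'E'
from h import *
look()
c=capture("top");cv2.imwrite("pics/b.png",np.vstack([cv2.resize(capture(n)["img"][y:y+90,x:x+160],None,fx=4,fy=3.3,interpolation=cv2.INTER_CUBIC) for n,x,y in(("top",200,130),("scene",290,170))])[:600])
E
```

```text
t 14.4 [0.60213447 0.13520254 0.0598798 ] psi 24.63 w 0.01342358161731311 F [-1.1  2.2  5.6] M [ 0.353  0.513 -0.054] q6 1.1716604186475799
top orange 0 angles  r 
top brass 0 angles  r 
scene orange 20 angles [-31.4 -28.1 -24.3] r 0.044
scene brass 37 angles [-75.2  -8.7   6.4] r 0.042
scene bar 66 ((616.2991333007812, 141.61172485351562), (29.946229934692383, 13.764076232910156), 21.92121124267578)
```

View pics/b.png

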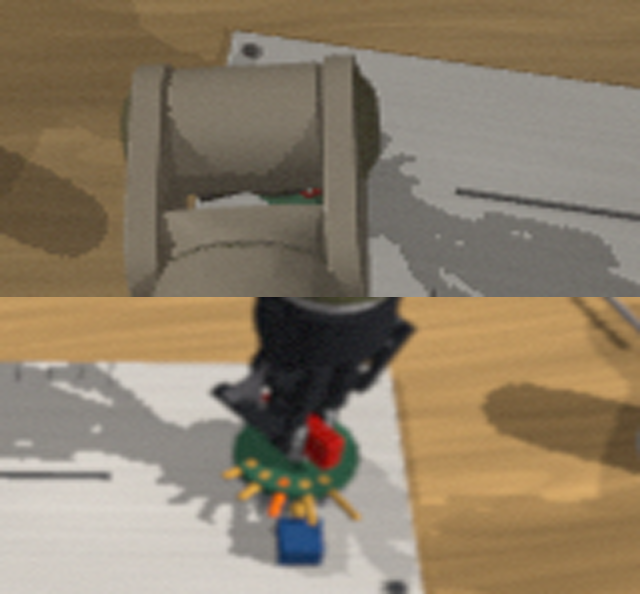

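The top camera is blocked by the arm. The scene view shows the bar held by the fingers at (310,440) and the orange pin at (277,500) near its home angle, measured at −28° against −29.6° expected. I'll turn most of the way and check.

Request:
jog_arm(
  series=[
    [0,0,0,0.03,1],
    [0,0,0,0.06,1],
    [0,0,0,0.08,1],
    [0,0,0,0.08,1],
    [0,0,0,0.08,1],
    [0,0,0,0.08,1],
    [0,0,0,0.08,1],
    [0,0,0,0.06,1],
    [0,0,0,0.03,1],
    [0,0,0,0,1],
    [0,0,0,0,1],
    [0,0,0,0,1],
  ],
)

```text
t: 15.65
tool_pos: [0.6022, 0.1348, 0.0599]
tool_rot: [[0.989, -0.149, 0.0], [-0.149, -0.989, -0.0], [0.0, 0.0, -1.0]]
wrist_force: [-2.4, 1.0, 5.5]
gripper_width: 0.0133
gripper_force: 61.7
```

```bash
python3 -c "
from h import *
look(('scene','wrist'))"
```

```text
t 15.65 [0.60220819 0.13483699 0.05990839] psi -8.57 w 0.013306933730307755 F [-2.4  1.   5.5] M [-0.005  0.467  0.176] q6 1.7513517237927396
scene orange 20 angles [-63.5 -59.7 -57.9] r 0.045
scene brass 39 angles [-85.7 -33.6 -11.2] r 0.046
scene bar 85 ((608.841552734375, 134.34713745117188), (12.854125022888184, 47.954139709472656), 79.7349624633789)
wrist orange 449 angles [-64.1 -61.1 -58.8] r 0.045
wrist brass 1860 angles [-107.9  -35.3  -10.1] r 0.046
wrist bar 4375 ((601.853515625, 134.95327758789062), (14.929851531982422, 58.391178131103516), 81.11540985107422)
```

Request:
jog_arm(
  series=[
    [0,0,0,0.03,1],
    [0,0,0,0.06,1],
    [0,0,0,0.08,1],
    [0,0,0,0.08,1],
    [0,0,0,0.08,1],
    [0,0,0,0.08,1],
    [0,0,0,0.08,1],
    [0,0,0,0.06,1],
    [0,0,0,0.04,1],
    [0,0,0,0.03,1],
    [0,0,0,0.02,1],
    [0,0,0,0,1],
  ],
)

```text
t: 16.75
tool_pos: [0.602, 0.1344, 0.0599]
tool_rot: [[0.703, -0.711, -0.0], [-0.711, -0.703, -0.001], [0.0, 0.001, -1.0]]
wrist_force: [-4.8, -2.0, 6.6]
gripper_width: 0.0132
gripper_force: 62.5
```

Request:
jog_arm(
  series=[
    [0,0,0,0.01,1],
    [0,0,0,0.01,1],
    [0,0,0,0,1],
    [0,0,0,0,1],
    [0,0,0,0,1],
    [0,0,0,0,1],
  ],
)

```text
t: 17.25
tool_pos: [0.602, 0.1344, 0.0599]
tool_rot: [[0.69, -0.724, -0.0], [-0.724, -0.69, -0.001], [0.0, 0.001, -1.0]]
wrist_force: [-4.8, -2.1, 5.1]
gripper_width: 0.0134
gripper_force: 62.4
```

```bash
python3 -c "
from h import *
c=look(('scene','wrist'));cv2.imwrite('pics/w2.png',c['img'])"
```

```text
t 17.25 [0.60200967 0.13441965 0.05989599] psi -46.39 w 0.0133593597091685 F [-4.8 -2.1  5.1] M [-0.273  0.628  0.241] q6 2.4112738651950467
scene orange 11 angles [-100.6  -98.8  -97.2] r 0.044
scene brass 32 angles [-76.4 -51.2 -10.4] r 0.044
scene bar 84 ((607.9471435546875, 128.09039306640625), (13.593892097473145, 43.279151916503906), 50.53616714477539)
wrist orange 468 angles [-103.   -99.9  -97.6] r 0.045
wrist brass 2031 angles [-145.6  -73.9  -14.3] r 0.045
wrist bar 4392 ((601.450439453125, 133.6781005859375), (15.070005416870117, 57.597015380859375), 46.02313995361328)
```

View pics/w2.png

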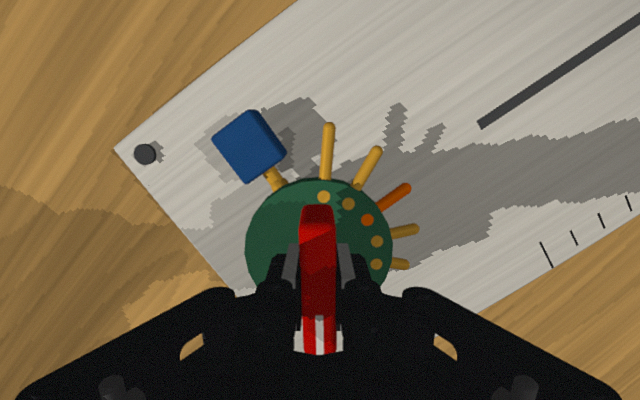

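The wrist view shows the bar still squarely in the pads at (318,280). The orange pin at (390,204) points nearly straight down the bed. By the tool the turn is 71.0° of 72, so I'll add 1° and check with a finer fit.

Request:
jog_arm(
  series=[
    [0,0,0,0.009,1],
    [0,0,0,0.009,1],
    [0,0,0,0,1],
    [0,0,0,0,1],
    [0,0,0,0,1],
    [0,0,0,0,1],
  ],
)

```text
t: 17.85
tool_pos: [0.602, 0.1344, 0.0599]
tool_rot: [[0.677, -0.736, -0.0], [-0.736, -0.677, -0.001], [0.0, 0.001, -1.0]]
wrist_force: [-4.6, -1.7, 6.0]
gripper_width: 0.0135
gripper_force: 62.4
```

Run:
```python
from h import *
s=get_state();R=np.array(s["tool_rot"]);print(s["t"],s["tool_pos"],np.degrees(np.arctan2(R[1,0],R[0,0])),s["gripper_width"],s["wrist_torque"])
c=capture("wrist");Rc=np.array(c["R"]);o=-Rc.T@c["t"]
def ray(m,z):
    v,u=np.nonzero(m);n=cv2.undistortPoints(np.stack([u,v],1).astype(float)[:,None],c["mtx"],np.array(c["dist"]))[:,0]
    d=np.c_[n,np.ones(len(n))]@Rc; return (o+d*((z-o[2])/d[:,2])[:,None])[:,:2]
def big(m):
    n,l,st,_=cv2.connectedComponentsWithStats(m.astype(np.uint8));return l==1+np.argmax(st[1:,4])
def ang(P):
    vx,vy,x,y=cv2.fitLine((P*1000).astype(np.float32),cv2.DIST_HUBER,0,.01,.01).ravel();return round(float(np.degrees(np.arctan2(vy,vx))),2),x,y
h=cv2.cvtColor(c["img"],cv2.COLOR_BGR2HSV).astype(int)
v,u=np.mgrid[:400,:640]
m=big((abs(u-390)<40)&(abs(v-200)<30)&(h[...,0]<13)&(h[...,0]>4)&(h[...,1]>170)&(h[...,2]>90)&(u>374))
P=ray(m,.044); print("pin line",m.sum(),ang(P))
e=P[np.hypot(*(P-[.602,.134]).T)>.045].mean(0)-[.602,.134];print("tip ray angle",np.degrees(np.arctan2(e[1],e[0])),"want -101.64")
red=big(((h[...,0]<6)|(h[...,0]>172))&(h[...,1]>150)&(h[...,2]>60))
D=c["depth"]; Q=pts(c,red); Q=Q[(Q[:,2]>.085)]; print("bar",len(Q),ang(Q[:,:2]),"want -47.64")
# bed edges: jig yaw in this image
A=pts(c,np.ones((400,640),bool)); B=A[abs(A[:,2]-.0155)<.004]
J=(B[:,:2]-[.580,.026])@np.array([[.9794,.2018],[-.2018,.9794]])
for n,k in(("x-",0),("y+",1)):
    q=np.round(J[:,1-k]/.004); E=[]
    for i in np.unique(q):
        j=J[q==i]; 
        if len(j)>15: E.append(j[np.argmin(j[:,0])] if k==0 else j[np.argmax(j[:,1])])
    E=np.array(E); E=E[(abs(E[:,k]-(-.11 if k==0 else .18))<.006)]
    if len(E)>5: print("edge",n,len(E),ang(E),E[:,k].mean())
```

```text
17.85 [0.60201238 0.13444092 0.0599072 ] -47.41708672999883 0.013457349192771306 [-0.23924703  0.62514254  0.15130582]
pin line 21 (-3.14, np.float32(591.94507), np.float32(80.01494))
tip ray angle -101.30589649300022 want -101.64
bar 4191 (-46.66, np.float32(606.01953), np.float32(129.50049)) want -47.64
edge x- 35 (89.78, np.float32(-111.08381), np.float32(3.802833)) -0.11095967542634069
edge y+ 33 (0.2, np.float32(51.85104), np.float32(180.57208)) 0.17998545595066195
```

Run:
```python
from h import *
M=[]
for i in range(6):
    c=capture("wrist"); M.append(get_state()["wrist_torque"][2])
print("Mz",np.round(M,3))
Rc=np.array(c["R"]);o=-Rc.T@c["t"]
h=cv2.cvtColor(c["img"],cv2.COLOR_BGR2HSV).astype(int);v,u=np.mgrid[:400,:640]
def line(hlo,hhi,c0,z=.044):
    P=[];
    m=(h[...,0]>=hlo)&(h[...,0]<=hhi)&(h[...,1]>140)&(h[...,2]>50)
    vv,uu=np.nonzero(m);n=cv2.undistortPoints(np.stack([uu,vv],1).astype(float)[:,None],c["mtx"],np.array(c["dist"]))[:,0]
    d=np.c_[n,np.ones(len(n))]@Rc; X=(o+d*((z-o[2])/d[:,2])[:,None])[:,:2]
    e=X-[.602,.134];r=np.hypot(*e.T);a=np.degrees(np.arctan2(e[:,1],e[:,0]))
    k=(r>.037)&(r<.075)&(abs(a-c0)<9);f=cv2.fitLine((X[k]*1000).astype(np.float32),cv2.DIST_HUBER,0,.01,.01).ravel()
    print(c0,k.sum(),"line",np.degrees(np.arctan2(f[1],f[0])).round(2),"radial",a[k].mean().round(2),"rmax",r[k].max())
line(3,14,-101.6)
for b in(-72,-48,-24,24,48): 
    for c0 in(-101.6+b,):
        try: line(15,30,c0)
        except Exception: pass
look(("scene",))
```

```text
Mz [0.213 0.195 0.24  0.241 0.179 0.153]
-101.6 423 line 80.11 radial -102.16 rmax 0.05617945709814124
-149.6 174 line 29.25 radial -150.34 rmax 0.0496188035523032
-125.6 286 line 54.54 radial -126.44 rmax 0.052648542360688534
-77.6 521 line -76.23 radial -77.44 rmax 0.059291221960036354
-53.599999999999994 616 line -52.17 radial -52.48 rmax 0.06307112593627147
t 18.2 [0.60199514 0.13442063 0.05989173] psi -47.42 w 0.013422143199416951 F [-4.3 -1.4  6.2] M [-0.27   0.676  0.153] q6 2.4292409746336197
scene orange 11 angles [-102.8  -99.7  -98.2] r 0.045
scene brass 36 angles [-76.9 -52.3 -10. ] r 0.045
scene bar 82 ((609.099609375, 127.7520523071289), (14.050888061523438, 39.06669616699219), 48.241600036621094)
```

```bash
python3 -c "
from h import *
print(job_done())"
```

```text
the job is handed in; nothing more can be done
None
```

I handed the job in at about 18 s with both offcuts in the blue bin. The bar knob is turned 72° clockwise to the third click, within about half a degree by camera and tool readings, and still gripped against its spring. I did not knowingly touch the glue bottle, screwdriver or tin, and no verdict came back.

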